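Close a bench service box: fit its cover plate and latch it with the ball knob

ROBOT

A 6-joint arm with a two-finger parallel gripper is mounted at the origin on the work surface. World frame = base frame: x ahead of the robot, y to its left, z up, the work surface at z = 0. Lengths are in mm, angles in rad, forces in N, time in s.
With the tool pointing down it reaches from about 350 to 775 mm from the base axis. Payload 7.3 kg.
Tool frame: the origin (TCP) lies on the centre line of the jaws, within the pads' length; the fingertips stand 11 mm ahead of it and the grasp point (between the pads) lies 8 mm behind it; z points along the fingers, y is the line along which they close (so a half turn about z gives the same grasp; the last joint's range is limited). The gripper opens to 92 mm and grips with 3 to 60 N. Pads are 19 mm wide; open, the fingers measure 130 mm over their backs; the gripper's body (75 mm by 190 mm) begins 47 mm behind the grasp point.
Start: joints at [-0.146, 0.342, 1.524, -0, 1.275, -0.146], TCP at [525.018, 0.02, 237.741] pointing down, gripper open.
Joint ranges: [-2.53, 2.53], [-0.77, 2.02], [0.04, 2.7], [-1, 4.14], [0.28, 2.66], [-3.11, 3.11]. Speed limits (rad/s): [2.57, 2.57, 3.14, 3.14, 3.14, 3.14].

INTERFACE

Orientations are given as [roll, pitch, yaw] about the fixed x, y, z axes, in that order (R = Rz(yaw) Ry(pitch) Rx(roll)).
In Python, from plant import bot gives the robot as it stands.
- The arm moves only by the tool step_arm, never from a script. Its argument "deltas" is a list of rows, each a list of 5 numbers: the opening, from 0 (shut) to 1 (fully open), then the shift along the tool's x, y, z each as a share of 0.5 m, from -1 to 1, then the turn about the tool's z as a share of pi/2 rad, from -1 to 1. In form: [[claw, x, y, z, turn], ...]. A call has 1 to 8 rows; each row shifts and turns the commanded pose from where the row before left it, along the tool's axes as they then stand; what a row does not reach is not made up. A row lasts 1/10 s, in which the tool goes at most 50 mm and 8.59 degrees, less where a joint would pass 70% of its speed; a pose out of reach is approached as far as the arm can. A call with a number of a shift or a turn outside -1 to 1 is refused whole. A call with a gripper value outside its range is refused whole. The fingers move at their own pace and stop on an object; the grip force is fixed at half the most. Time passes only in rows, so rows that do not move let the fingers close. It gives the time, the measured TCP pose, the force, the opening and the grip force at its end, in the units of the state.
- bot.get_obs(): the state, without advancing time (a new reading comes with each control period).
- bot.capture(name): name is "scene" or "side" or "wrist"; returns (picture, depth): 420x560x3 uint8, red, green, blue; 420x560 float32, mm along the optical axis (not along the pixel's ray), 0 where there is no reading.
- bot.camera_params(name): a dict with "fov_y" (degrees; the focal length in pixels is half the picture's height over the tangent of half this angle, whatever the lens; pixels are square), "cx", "cy" (the principal point, pixels), "rvec" (rotation vector, rad) and "tvec" (3), from world to camera coordinates, as OpenCV has them. Camera axes: x right, y down, z forward; pixel columns grow to the right and rows downward; lengths in mm; the calibration is good to about 2 mm. A picture is of the moment at which its call begins: read the wrist's pose just before it. camera_params takes no time and is no camera call; for the wrist camera it gives the pose at the moment of the call.
- bot.close_job(): hands the job in; it is judged then, once.
The state is a dict: "time": time; "joint_positions": joint angles; "dq": joint speeds; "tau": joint torques, N m; "tool_pos": TCP position; "tcp_rot": TCP orientation; "contact_force": force on the tool from outside, world axes, zero at the start; "moment": the same for the moment, N m; "grip_width": finger opening in mm; "finger_force": force on a finger pad.
Only numpy, scipy, OpenCV 4.12 (cv2) and the standard library are available. Lean on these libraries where they do the work, as an engineer would, in place of code of your own. Each camera call takes 0.05 s, during which the arm holds its last target. There are 200 camera calls.

TASK

Close the bench service box with its flat metal cover plate. First open the box's latch all the way, turning it only by its smooth ball knob (grip the ball across its widest part, do not push the bar), then slide the plate along its guide block until a good third of it hangs out over the open end, lift it off by that end and lay it down centred lengthwise on the narrow rest. Let go of it there, take it again by its middle, set it down flat in its seat on the box, and turn the ball knob back until the latch bar points straight along the plate; leave the sample jars alone.

Things in the scene. Friction and masses are not known exactly. Their poses are not given: they have to be found in the camera images.
- plate_c (a point): Flat plain aluminium cover plate, 120 mm long (its x), 52 mm wide (its y), 5 mm thick, about 0.08 kg. This point is its very centre (half-way through its thickness). It starts lying on the guide block, between the rails.
- channel_edge (a point): Middle of the near top edge of the guide block, where the plate is to hang out, 45 mm above the table. x of its frame points along the channel into the block, y across. Slide the plate towards -x of this frame (roughly towards the robot) until 35 to 55 mm hang out, 45 mm is good; at 60 mm it would tip.
- rest_top (a point): Centre of the top of the narrow rest, a fixed dark steel bar 80 mm long (x of its frame), 28 mm wide (y), top 40 mm above the table, on a foot 100 by 28 by 6 mm. Lay the plate lengthwise along it, centre over this point. The plate is wider than the bar, so fingers pass down beside the bar to take the plate by its long edges.
- port_seat (a point): Where the plate's centre lies when seated in the service box, 37.5 mm above the table; x of its frame runs along the seat towards the latch, y across. The seat is a recess 128 by 60 mm (4 mm clearance all round) with its floor 35 mm above the table and rims 6 mm high round both ends. Either end of the plate may point to the latch.
- latch_ball (a point): Centre of the smooth black ball knob of the latch, 42 mm in diameter, 95 mm above the table, on a thin upright spindle 92 mm from the seat's middle along x of the box. Ball, spindle and latch bar turn together about the vertical through this point. It slips if gripped above or below its middle.
- latch (a joint): Latch angle in rad, 0 to 1.5, growing anticlockwise seen from above. At 0 the bar points straight along the seat (to -x of the box) over the plate's end: latched. At 1.5, its stop, it points to the box's -y side: open. It starts nearly latched, at 0 to 0.25. Stiff: takes about 0.2 N m (grip the ball with 20 N or more) and stays where it is left.
- channel: The fixed wooden guide block: flat top 150 mm (x) by 74 mm (y), 45 mm high. Two guide rails 6 mm high, 58 mm apart inside, run from the near edge to 135 mm along: no finger room beside the plate. Both ends are open: at the far end fingertips can push the plate's far edge, just above the top. Origin on the table, 40 mm inside the near edge; axes as channel_edge.
- port: The fixed bright metal service box, 185 by 80 mm: two 35 mm high end blocks that start 28 mm either side of the seat's middle in x, joined by a waist 30 mm wide. The 56 mm gaps beside the waist are the only finger room: the plate can be lowered in only when held by the middle of its long edges. Origin on the table under port_seat, axes the same.
- latch_bar_end (a point): Tip of the flat steel latch bar under the ball: the bar is 62 mm long from the spindle axis to this tip, 14 mm wide, from 44 to 51 mm above the table (4 mm above a seated plate). x of its frame points from the tip to the spindle. The robot must not push the bar.
- plate: The same cover plate; origin at the centre of its underside.
- jar1: Bystander: closed white sample jar with a yellow cap, 50 mm across, 61 mm high; origin at the centre of its underside. Leave it alone.
- jar2: Bystander: a like sample jar. Leave it alone.
- jar3: Bystander: a like sample jar. Leave it alone.
Not all that is in view belongs to the job. Of the things shaped like the plate, the aluminium one is meant.

How it is judged:
By the outcome, as a careful person would: the job done as asked, in the order asked, and still so for the second after the job is handed in, with the robot touching nothing.
It also fails if it takes over 72 s, if anything falls off the work surface, if the arm or the gripper's body presses on something with over 40 N, if the wrist force passes 120 N, or if a joint passes its speed limit or range.

## Working session

There is one attempt and no reset: what is moved stays moved. The work goes in short steps, Python scripts to look and compute and a tool call to move; the robot and the scene stay as the last step left them, time stands still between calls to the robot, and variables do not carry over. Pictures are saved under pics/ and viewed, at most 10 in all, crops included, and the job is handed in when it is done.

Besides the shell and the picture viewer there is one more tool, called after "Emit:" by a JSON object that holds its "method" and its "body". step_arm: Moves the arm, as the interface text tells. Shift numbers are shares of 0.5 m and turn numbers shares of pi/2 rad, none past 1 either way. Its arguments: {"type":"object","properties":{"deltas":{"type":"array","items":{"type":"array","items":{"type":"number","minimum":-1,"maximum":1}}}},"required":["deltas"]}

```bash
mkdir -p pics; ls; cat > h.py <<'E'
import numpy as np, cv2
from plant import bot
def snap(n):
    p=bot.camera_params(n); im,d=bot.capture(n); return im[:,:,::-1].copy(),d,p
def K(p):
    f=210/np.tan(np.radians(p['fov_y']/2)); return f,p['cx'],p['cy']
def world(p,u,v,z):
    f,cx,cy=K(p); R=cv2.Rodrigues(np.array(p['rvec'],float))[0]; t=np.array(p['tvec'],float)
    c=-R.T@t; d=R.T@np.array([(u-cx)/f,(v-cy)/f,1.]); return c+d*(z-c[2])/d[2]
def cloud(d,p):
    f,cx,cy=K(p); R=cv2.Rodrigues(np.array(p['rvec'],float))[0]; t=np.array(p['tvec'],float)
    v,u=np.mgrid[:d.shape[0],:d.shape[1]]
    P=np.stack([(u-cx)/f*d,(v-cy)/f*d,d],-1)
    W=(P-t)@R; W[d<=0]=np.nan; return W
E
python3 - <<'E'
from h import *
for n in ['scene','side','wrist']:
    im,d,p=snap(n); cv2.imwrite(f'pics/{n}0.png',im); np.savez(f'{n}0.npz',im=im,d=d,**{k:np.array(v) for k,v in p.items()}); print(n,p)
print(bot.get_obs())
E
```

```text
pics
scene {'fov_y': 43.42206010395996, 'cx': 282.8985497405513, 'cy': 209.00195990397228, 'rvec': array([ 1.59964609,  2.26925199, -0.62922088]), 'tvec': array([ 201.64698907, -457.91142455, 1700.56471421])}
side {'fov_y': 48.23169916373341, 'cx': 284.4309632085817, 'cy': 209.3376351640138, 'rvec': array([ 0.42797978, -2.54560843,  1.48761522]), 'tvec': array([ 557.91009524,  186.48403697, 1343.28520147])}
wrist {'fov_y': 66.90232284169835, 'cx': 279.8588097189595, 'cy': 212.21506851647504, 'rvec': array([-2.88977311e+00,  2.00744150e-03,  1.37719473e-03]), 'tvec': array([-524.07509505,  -31.08545243,  389.7014252 ])}
{'time': 0.15, 'joint_positions': array([-1.46048843e-01,  3.42565860e-01,  1.52475573e+00,  3.19852729e-05,
        1.27538952e+00, -1.45971586e-01]), 'dq': array([-1.94023396e-03, -2.27915989e-03, -2.91396836e-03,  7.04092483e-07,
       -1.01976482e-03, -1.57098699e-03]), 'tau': array([ 7.52666965e-04, -4.31470585e+01, -2.44352603e+01,  7.18239485e-02,
        5.38185902e-02, -1.32920518e-04]), 'tool_pos': array([5.24730760e+02, 4.57180238e-02, 2.37217563e+02]), 'tcp_rot': array([-3.14049054e+00, -1.92948343e-04,  1.57070963e+00]), 'contact_force': array([ 0.86078364,  1.00337375, -0.83696283]), 'moment': array([ 0.04102085, -0.01529865, -0.00861849]), 'finger_force': 0.0, 'grip_width': 91.49957734200632}
```

View pics/scene0.png

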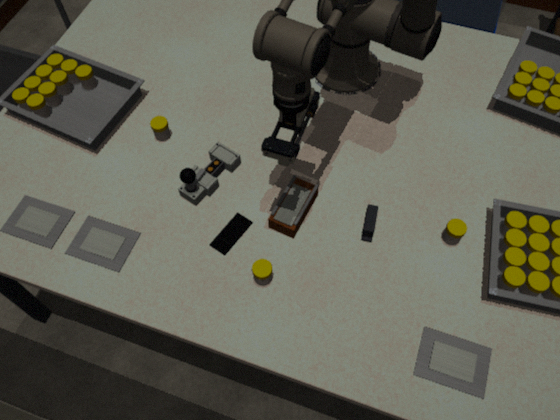

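View pics/wrist0.png

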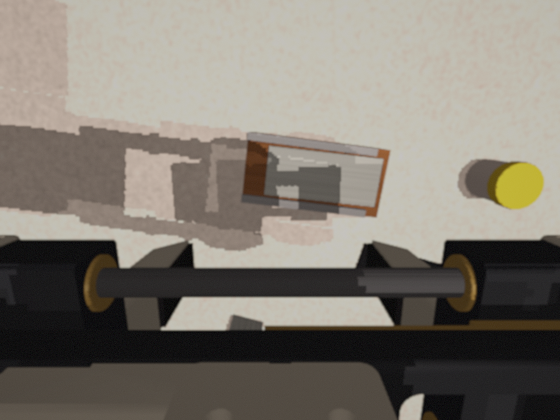

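The scene view shows the box at about (208,175), its ball at (188,176), the guide block with the plate at (294,203), and the rest at (370,222). The jars are at (159,124), (262,268) and (456,228), and a black decoy plate is at (231,233). Next I'll build an ortho map from depth.

```bash
python3 - <<'E'
from h import *
S=1.0; x0,x1,y0,y1=330,830,-330,370
cols=[];
for n in ['scene','side']:
    z=dict(np.load(n+'0.npz')); W=cloud(z['d'].astype(float),z)
    ok=~np.isnan(W[...,0]); P=W[ok]; C=z['im'][ok]
    m=(P[:,0]>x0)&(P[:,0]<x1)&(P[:,1]>y0)&(P[:,1]<y1); P=P[m];C=C[m]
    print(n,'table z',np.median(P[:,2]))
    lab=P[(P[:,2]>15)&(P[:,2]<150)]
    # grid comps
    g=np.zeros((500,700),np.uint8); iu=(lab[:,0]-x0).astype(int); iv=(lab[:,1]-y0).astype(int); g[iu,iv]=255
    g=cv2.morphologyEx(g,cv2.MORPH_CLOSE,np.ones((9,9)))
    k,L,st,ce=cv2.connectedComponentsWithStats(g)
    for i in range(1,k):
        if st[i,4]<200: continue
        q=lab[L[iu,iv]==i]; top=q[q[:,2]>np.percentile(q[:,2],50)-3]
        r=cv2.minAreaRect(q[:,:2].astype(np.float32)); print(n,'n',len(q),'c',np.round(r[0]),'sz',np.round(r[1]),'ang',round(r[2],1),'z pct',np.round(np.percentile(q[:,2],[5,50,95,99.5])))
def crop(n,u0,v0,u1,v1,s):
    im=np.load(n+'0.npz')['im'][v0:v1,u0:u1]; return cv2.resize(im,None,fx=s,fy=s,interpolation=cv2.INTER_CUBIC)
cv2.imwrite('pics/c0.png',np.clip(crop('scene',165,135,395,295,3.4)*1.5,0,255).astype(np.uint8))
E
```

```text
scene table z 0.42602908745876367
scene n 1614 c [ 542. -240.] sz [ 83. 188.] ang 74.2 z pct [ 20.  35. 109. 116.]
scene n 1655 c [565.  18.] sz [ 76. 155.] ang 82.3 z pct [24. 48. 53. 55.]
scene n 341 c [538. 221.] sz [84. 28.] ang 6.3 z pct [21. 39. 43. 45.]
scene n 408 c [775.  10.] sz [50. 48.] ang 34.5 z pct [23. 59. 64. 66.]
side table z 2.4502581022422296
side n 853 c [ 537. -234.] sz [ 94. 188.] ang 77.3 z pct [ 18.  36. 105. 117.]
side n 1119 c [559.  21.] sz [ 84. 152.] ang 82.0 z pct [18. 48. 53. 56.]
side n 397 c [535. 225.] sz [81. 33.] ang 6.4 z pct [18. 37. 43. 44.]
side n 261 c [768.  14.] sz [47. 51.] ang 30.6 z pct [18. 51. 64. 65.]
```

View pics/c0.png

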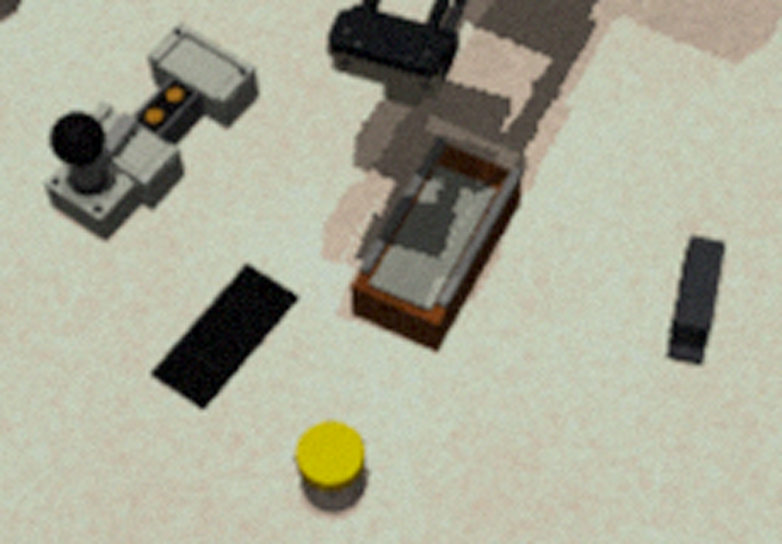

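View pics/side0.png

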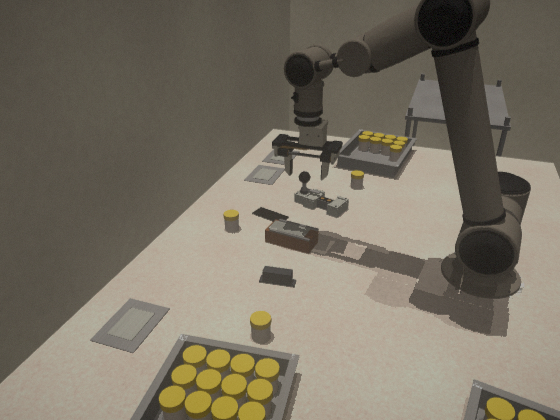

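Crop and side view: the block's far end (away from the robot) is the lower-left one, and the plate lies a few mm short of it. The ball is at scene (188,175.6) and side (304,177). Next are coarse world numbers.

```bash
python3 - <<'E'
from h import *
z=dict(np.load('scene0.npz'));s=dict(np.load('side0.npz'));w=dict(np.load('wrist0.npz'))
for nm,u,v,h in [('ball',187.9,175.6,95),('jarA',159,122,61),('jarB',262.5,268,61),('jarC',456,227,61)]:
    print(nm,world(z,u,v,h).round(1))
print('ball side',world(s,304.5,177,95).round(1))
for u,v in [(182,27),(150,66),(228,99),(257,70),(148,195),(118,160),(46,180),(104,236)]:
    print('box',u,v,world(z,165+u/3.4,135+v/3.4,38).round(1))
for u,v,h in [(248,133,51),(244,203,51),(378,217,51),(390,150,51),(247,140,45),(389,150,45),(377,216,45),(268,147,50),(384,158,50)]:
    print('blk wrist',u,v,world(w,u,v,h).round(1))
for u,v in [(694,237),(724,243),(706,333),(674,326)]:
    print('rest',world(z,165+u/3.4,135+v/3.4,40).round(1))
E
```

```text
ball [ 606.9 -258.3   95. ]
jarA [ 446.4 -430.9   61. ]
jarB [773.5  12.6  61. ]
jarC [505.2 432.4  61. ]
ball side [ 603.9 -261.2   95. ]
box 182 27 [ 443.6 -248.9   38. ]
box 150 66 [ 489.6 -257.9   38. ]
box 228 99 [ 499.  -184.1   38. ]
box 257 70 [ 464.1 -172.8   38. ]
box 148 195 [ 605.8 -208.1   38. ]
box 118 160 [ 583.4 -244.3   38. ]
box 46 180 [ 619.9 -290.6   38. ]
box 104 236 [ 651.9 -225.2   38. ]
blk wrist 248 133 [491.7  63.7  51. ]
blk wrist 244 203 [485.5  -9.4  51. ]
blk wrist 378 217 [630.9 -25.2  51. ]
blk wrist 390 150 [637.8  46.5  51. ]
blk wrist 247 140 [489.9  56.6  45. ]
blk wrist 389 150 [638.8  46.1  45. ]
blk wrist 377 216 [631.6 -25.7  45. ]
blk wrist 268 147 [511.9  49.7  50. ]
blk wrist 384 158 [632.6  38.3  50. ]
rest [501.3 208.4  40. ]
rest [498.8 231.6  40. ]
rest [579.8 238.8  40. ]
rest [582.  214.6  40. ]
```

Emit:
{"method": "step_arm", "body": {"deltas": [[1,-0.1,0,0.02,0],[1,-0.1,0,0.02,0],[1,-0.1,0.01,0.02,0],[1,-0.1,0.01,0.02,0],[1,-0.1,0.01,0,0],[1,-0.1,0,0,0],[1,-0.03,0,0,0],[1,0,0,0,0]]}}

```text
time: 0.95
tool_pos: [539.0, -312.5, 197.7]
tcp_rot: [-3.141, -0.001, 1.567]
contact_force: [-1.2, -0.1, 0.4]
grip_width: 91.7
finger_force: 0.0
```

```bash
python3 - <<'E'
from h import *
o=bot.get_obs(); print(o['time'],o['tool_pos'].round(1),o['tcp_rot'].round(4),o['contact_force'].round(1))
im,d,p=snap('wrist'); np.savez('w1.npz',im=im,d=d,**p); cv2.imwrite('pics/w1.png',cv2.resize(im[:260],None,fx=1.42,fy=1.42,interpolation=cv2.INTER_CUBIC))
E
```

```text
0.95 [ 539.  -312.5  197.7] [-3.1407e+00 -6.0000e-04  1.5674e+00] [-1.2 -0.1  0.4]
```

View pics/w1.png

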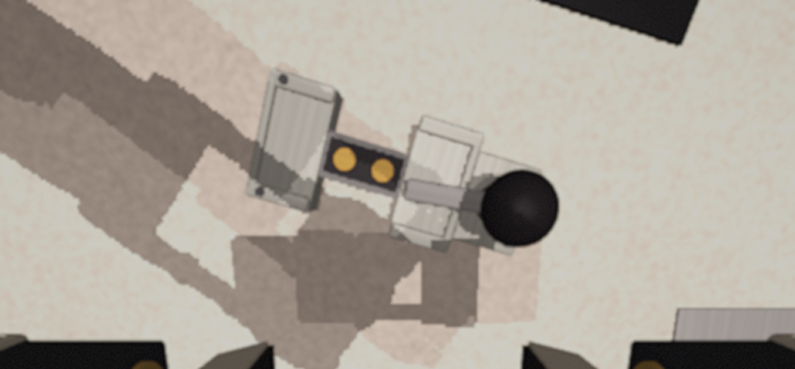

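Wrist crop: ball centre at full pixel (365.5,146.5) and bar tip at about (284.5,134). The box is rim-visible, from the left end block at (208,95) to the right end at (370,150). I'll fit the box and ball from depth.

```bash
python3 - <<'E'
from h import *
w=dict(np.load('w1.npz')); W=cloud(w['d'].astype(float),w); im=w['im']
z=W[...,2]
print('table',np.nanmedian(z[:200,450:560]))
m=(z>29)&(z<47); m[225:]=False
k,L,st,_=cv2.connectedComponentsWithStats(cv2.morphologyEx(m.astype(np.uint8),cv2.MORPH_CLOSE,np.ones((5,5))))
i=1+np.argmax(st[1:,4]); P=W[m&(L==i)]
r=cv2.minAreaRect(P[:,:2].astype(np.float32)); print('rect',r,len(P), np.percentile(P[:,2],[5,50,95]))
# ball colour circle
g=im.max(2); b=(g<70)&(z>80); b[225:]=False
c=[x for x in cv2.findContours(b.astype(np.uint8),0,2)[0] if cv2.contourArea(x)>400]
for x in c:
    (u,v),rr=cv2.minEnclosingCircle(x); print('circ',u,v,rr,world(w,u,v,95).round(1))
Q=W[b&(z>85)]; A=np.c_[2*Q,np.ones(len(Q))]; s=np.linalg.lstsq(A,(Q**2).sum(1),rcond=None)[0]; print('sphere',s[:3],np.sqrt(s[3]+s[:3]@s[:3]))
print('tip',world(w,284.5,133.8,51).round(1))
f=1.42
for nm,u,v,h in [('rimL out',278,68,41),('rimL out',247,195,41),('rimL end',336,92,41),('rimL end',308,211,41),('endR',540,168,35),('endR',510,255,35),('rimR',482,133,41),('rimR',448,250,41)]: print(nm,world(w,u/f,v/f,h).round(1))
E
```

```text
table 0.8929398665682182
rect ((537.3480834960938, -239.43841552734375), (80.11775207519531, 184.78004455566406), 73.58384704589844) 10885 [33.71186209 35.85581939 42.19662209]
circ 364.90960693359375 146.6512908935547 27.895065307617188 [ 604.6 -258.7   95. ]
sphere [ 604.14616775 -258.98838096   96.2138139 ] 20.492899637739484
tip [ 543.1 -249.2   51. ]
rimL out [ 465.9 -176.1   41. ]
rimL out [ 440.2 -252.    41. ]
rimL end [ 501.  -189.9   41. ]
rimL end [ 479.7 -262.5   41. ]
endR [ 633.1 -235.7   35. ]
endR [ 616.6 -293.4   35. ]
rimR [ 592.8 -214.4   41. ]
rimR [ 573.  -288.9   41. ]
```

Emit:
{"method": "step_arm", "body": {"deltas": [[1,0.054,0.065,0,0],[1,0.054,0.065,0.02,0],[1,0,0,0.07,0],[1,0,0,0.07,0],[1,0,0,0.03,0],[1,0,0,0,0],[1,0,0,0,0]]}}

```text
time: 1.7
tool_pos: [605.3, -254.8, 104.5]
tcp_rot: [3.141, -0.0, 1.573]
contact_force: [0.1, 0.2, 1.0]
grip_width: 91.7
finger_force: 0.0
```

Emit:
{"method": "step_arm", "body": {"deltas": [[1,-0.008,-0.002,0.035,0],[1,0,0,0,0],[0.4,0,0,0,0],[0.4,0,0,0,0],[0.4,0,0,0,0],[0.4,0,0,0,0]]}}

```text
time: 2.3
tool_pos: [604.0, -260.4, 86.8]
tcp_rot: [3.141, 0.001, 1.571]
contact_force: [0.3, -0.2, 0.5]
grip_width: 64.1
finger_force: 0.0
```

Emit:
{"method": "step_arm", "body": {"deltas": [[0.2,0.001,0,0,0],[0.2,0,0,0,0],[0.2,0,0,0,0],[0.2,0,0,0,0],[0.2,0,0,0,0]]}}

```text
time: 2.8
tool_pos: [604.8, -259.9, 86.2]
tcp_rot: [3.139, 0.0, 1.571]
contact_force: [4.2, -0.5, -1.7]
grip_width: 40.0
finger_force: 30.0
```

Emit:
{"method": "step_arm", "body": {"deltas": [[0.2,0,0,0,-0.05],[0.2,0,0,0,-0.06],[0.2,0,0,0,-0.06],[0.2,0,0,0,-0.06],[0.2,0,0,0,0]]}}

```text
time: 3.3
tool_pos: [605.3, -259.8, 86.2]
tcp_rot: [3.139, 0.002, 1.935]
contact_force: [7.5, 1.6, -3.3]
grip_width: 40.9
finger_force: 30.0
```

```bash
python3 - <<'E'
from h import *
o=bot.get_obs(); print({k:np.round(o[k],2) for k in ['tool_pos','tcp_rot','contact_force','moment','grip_width','joint_positions']})
im,d,p=snap('wrist'); np.savez('w2.npz',im=im,d=d,**p)
s,d,p=snap('scene'); np.savez('s2.npz',im=s,d=d,**p)
a=cv2.resize(im[:300,100:480],None,fx=1.05,fy=1.05); b=cv2.resize(s[125:215,165:255],None,fx=3.5,fy=3.5,interpolation=cv2.INTER_CUBIC)
b=b[:315]; o=np.zeros((315,a.shape[1]+b.shape[1],3),np.uint8); o[:,:a.shape[1]]=a[:315]; o[:b.shape[0],a.shape[1]:]=b; cv2.imwrite('pics/t1.png',o)
E
```

```text
{'tool_pos': array([ 605.31, -259.77,   86.22]), 'tcp_rot': array([3.14, 0.  , 1.93]), 'contact_force': array([ 7.54,  1.61, -3.32]), 'moment': array([ 0.02, -1.05,  0.21]), 'grip_width': np.float64(40.9), 'joint_positions': array([-0.52,  0.72,  1.31,  0.  ,  1.11, -0.89])}
```

View pics/t1.png

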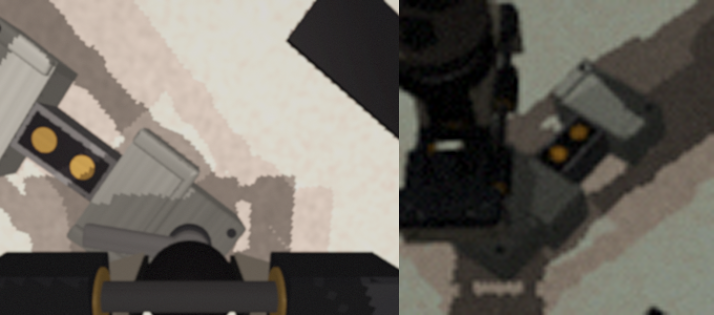

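Wrist picture: the bar tip is at about full pixel (170,219), and the bar has swung with the tool. I'll keep turning to the stop.

Emit:
{"method": "step_arm", "body": {"deltas": [[0.2,0,0,0,-0.08],[0.2,0,0,0,-0.09],[0.2,0,0,0,-0.09],[0.2,0,0,0,-0.09],[0.2,0,0,0,-0.09],[0.2,0,0,0,-0.09],[0.2,0,0,0,-0.08],[0.2,0,0,0,-0.04]]}}

```text
time: 4.2
tool_pos: [606.3, -258.6, 86.2]
tcp_rot: [3.14, 0.005, 2.957]
contact_force: [10.9, 4.3, -3.0]
grip_width: 40.4
finger_force: 30.0
```

```bash
python3 - <<'E'
from h import *
w=dict(np.load('w2.npz')); t=world(w,169.5,219,51); print('tip2',t, np.degrees(np.arctan2(t[1]+259,t[0]-604.3))%360-163.6)
o=bot.get_obs(); print({k:np.round(o[k],2) for k in ['tool_pos','tcp_rot','contact_force','moment','grip_width','joint_positions']})
im,d,p=snap('wrist'); np.savez('w3.npz',im=im,d=d,**p)
W=cloud(d.astype(float),p); z=W[...,2]; m=(z>42)&(z<57)&(np.hypot(W[...,0]-604.3,W[...,1]+259)<75)&(np.hypot(W[...,0]-604.3,W[...,1]+259)>25)
Q=W[m]; print(len(Q)); 
a=(np.degrees(np.arctan2(Q[:,1]+259,Q[:,0]-604.3))%360-163.6)
print(np.histogram(a,bins=np.arange(-10,130,5)))
E
```

```text
tip2 [ 538.01604608 -269.1925356    51.        ] 25.141943721573767
{'tool_pos': array([ 606.28, -258.57,   86.23]), 'tcp_rot': array([3.14, 0.  , 2.96]), 'contact_force': array([10.95,  4.32, -2.96]), 'moment': array([ 0.76, -1.74, -0.25]), 'grip_width': np.float64(40.42), 'joint_positions': array([-0.52,  0.72,  1.31,  0.  ,  1.11, -1.91])}
2135
(array([  5,   3,   4,   3,   9,   9,   3,  32,  73,  80,  62,  48,  41,
         7,   0,   1,  75, 324, 369, 365, 253,  26,   0,   0,   0,   0,
         0]), array([-10,  -5,   0,   5,  10,  15,  20,  25,  30,  35,  40,  45,  50,
        55,  60,  65,  70,  75,  80,  85,  90,  95, 100, 105, 110, 115,
       120, 125]))
```

Emit:
{"method": "step_arm", "body": {"deltas": [[0.2,0,0,0,-0.03],[0.2,0,0,0,-0.03],[0.2,0,0,0,0],[0.7,0,0,0,0],[0.7,0,0,0,0],[0.7,0,0,0,0],[0.7,0,0,-0.06,0],[0.7,0,0,-0.07,0]]}}

```text
time: 5.05
tool_pos: [602.5, -259.7, 150.1]
tcp_rot: [3.14, -0.004, 3.047]
contact_force: [0.4, -0.6, 0.6]
grip_width: 64.1
finger_force: 0.0
```

```bash
python3 - <<'E'
from h import *
o=bot.get_obs(); print({k:np.round(o[k],2) for k in ['tool_pos','tcp_rot','contact_force','moment','grip_width','joint_positions']})
im,d,p=snap('wrist'); np.savez('w4.npz',im=im,d=d,**p)
W=cloud(d.astype(float),p); z=W[...,2]; r=np.hypot(W[...,0]-604.3,W[...,1]+259); m=(z>43)&(z<57)&(r<75)&(r>25)
Q=W[m]; a=(np.degrees(np.arctan2(Q[:,1]+259,Q[:,0]-604.3))%360-163.6); Q=Q[(a>65)&(a<110)]
c,s_,ang=cv2.minAreaRect(Q[:,:2].astype(np.float32)); print(len(Q),c,s_,ang, (np.degrees(np.arctan2(c[1]+259,c[0]-604.3))%360-163.6))
E
```

```text
{'tool_pos': array([ 602.54, -259.7 ,  150.09]), 'tcp_rot': array([ 3.14, -0.  ,  3.05]), 'contact_force': array([ 0.43, -0.61,  0.65]), 'moment': array([ 0.12, -0.09,  0.03]), 'grip_width': np.float64(64.1), 'joint_positions': array([-0.52,  0.66,  1.24, -0.  ,  1.25, -2.  ])}
824 (589.4088134765625, -299.48223876953125) (37.54936218261719, 14.455699920654297) 69.84999084472656 86.20421007365874
```

The latch is at its stop (86°). Now over to the guide block for a closer look.

Emit:
{"method": "step_arm", "body": {"deltas": [[0.5,-0.01,0.06,-0.04,0.018],[0,-0.015,0.09,-0.02,0],[0,-0.015,0.09,-0.02,0],[0,-0.015,0.09,0,0],[0,-0.015,0.09,0,0],[0,-0.015,0.09,0,0],[0,0,0.035,0,0],[0,0,0,0,0]]}}

```text
time: 5.9
tool_pos: [678.4, 8.1, 190.8]
tcp_rot: [3.142, -0.0, 3.023]
contact_force: [-0.1, -0.5, -0.7]
grip_width: 4.8
finger_force: 0.0
```

```bash
cat >> h.py <<'E'
def st():
    o=bot.get_obs(); print(round(float(o['time']),2),{k:np.round(o[k],3 if k=='tcp_rot' else 1).tolist() for k in ['tool_pos','tcp_rot','contact_force','grip_width']}); return o
E
python3 - <<'E'
from h import *
st(); im,d,p=snap('wrist'); np.savez('w5.npz',im=im,d=d,**p)
cv2.imwrite('pics/w5.png',cv2.resize(im[:300],None,fx=1.42,fy=1.42,interpolation=cv2.INTER_CUBIC))
W=cloud(d.astype(float),p); z=W[...,2]; m=(z>41)&(z<56); m[260:]=False
k,L,s,_=cv2.connectedComponentsWithStats(cv2.morphologyEx(m.astype(np.uint8),cv2.MORPH_CLOSE,np.ones((5,5))))
i=1+np.argmax(s[1:,4]); P=W[m&(L==i)]
print(cv2.minAreaRect(P[:,:2].astype(np.float32)),len(P))
E
```

```text
5.9 {'tool_pos': [678.4, 8.1, 190.8], 'tcp_rot': [3.142, -0.0, 3.023], 'contact_force': [-0.1, -0.5, -0.7], 'grip_width': 4.8}
((572.7073974609375, 17.616901397705078), (74.18628692626953, 126.87698364257812), 82.77648162841797) 13846
```

View pics/w5.png

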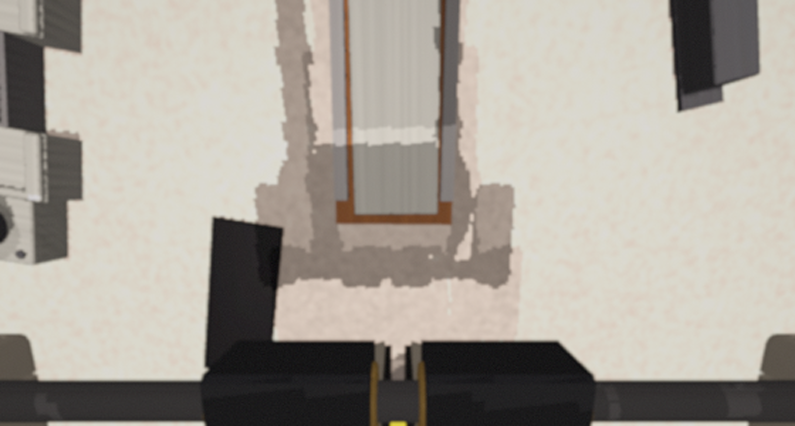

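The block's far edge runs from (337,222) to (451,222) in the 1.42x crop, with the plate's far edge just inside at v≈214. The plate lies straight between the rails.

```bash
python3 - <<'E'
from h import *
w=dict(np.load('w5.npz'));f=1.42
B=[world(w,u/f,v/f,45) for u,v in [(336.5,222.5),(451.5,222.5)]]
Pl=[world(w,u/f,v/f,50) for u,v in [(351.5,215.5),(438.5,214)]]
W=cloud(w['d'].astype(float),w); 
a=np.radians(-7.2); dx=np.array([np.cos(a),np.sin(a)])
B=np.array(B)[:,:2];Pl=np.array(Pl)[:,:2]
print(B,Pl, np.linalg.norm(B[0]-B[1]))
F=B.mean(0); print('far mid',F,'near mid',F-150*dx,'plate edge to far',(F-Pl.mean(0))@dx, 'plate ctr', Pl.mean(0)-60*dx)
# initial wrist check near edge
w0=dict(np.load('wrist0.npz'))
n=np.array([world(w0,247,140,45)[:2],world(w0,244,203,45)[:2]]);print('near from w0',n.mean(0))
s=dict(np.load('w5.npz'));P=W[(W[...,2]>41)&(W[...,2]<56)]; t=(P[:,:2]-F)@dx; print('depth far edge',np.percentile(t[(np.abs((P[:,:2]-F)@np.array([-dx[1],dx[0]]))<35)],[90,99,99.8]))
E
```

```text
[[630.20501209 -26.20523184]
 [639.07968846  47.14369879]] [[626.72303047 -15.45804888]
 [632.37355177  38.96950331]] 73.88386498487813
far mid [634.64235027  10.46923348] near mid [485.82514508  29.26921851] plate edge to far 5.2151313990739485 plate ctr [570.02140904  19.27572123]
near from w0 [487.36799313  22.9434542 ]
depth far edge [-14.19445972  -0.63312427   0.40174407]
```

Emit:
{"method": "step_arm", "body": {"deltas": [[0,0.0436,-0.0063,0.03,0.0045],[0,0,0,0.08,0],[0,0,0,0.08,0],[0,0,0,0.04,0],[0,0,0,0,0],[0,0,0,0,0]]}}

```text
time: 6.55
tool_pos: [656.7, 3.2, 76.8]
tcp_rot: [-3.141, 0.001, 3.01]
contact_force: [0.7, 0.1, 0.2]
grip_width: 0.3
finger_force: 0.0
```

Emit:
{"method": "step_arm", "body": {"deltas": [[0,0,0.009,0.0376,-0.003],[0,0,0,0,0],[0,0,0,0,0]]}}

```text
time: 6.85
tool_pos: [657.6, 9.0, 58.9]
tcp_rot: [-3.141, 0.002, 3.016]
contact_force: [-0.3, 0.8, -0.3]
grip_width: 0.2
finger_force: 0.0
```

Emit:
{"method": "step_arm", "body": {"deltas": [[0,0.03,0,0.0015,0],[0,0.02,0,0,0],[0,0.02,0,0,0],[0,0.02,0,0,0],[0,0.02,0,0,0],[0,0.02,0,0,0],[0,0.01,0,0,0],[0,0,0,0,0]]}}

```text
time: 7.65
tool_pos: [587.8, 18.2, 57.9]
tcp_rot: [-3.142, 0.002, 3.017]
contact_force: [-0.5, 0.4, 0.2]
grip_width: 0.4
finger_force: 0.0
```

```bash
python3 - <<'E'
from h import *
o=st(); p0=o['tool_pos'][:2]; a=np.radians(-7.2); dx=np.array([np.cos(a),np.sin(a)]); print('s',(p0-[485.8,29.3])@dx,'lat',(p0-[485.8,29.3])@[-dx[1],dx[0]])
im,d,p=snap('wrist'); np.savez('w6.npz',im=im,d=d,**p)
cv2.imwrite('pics/w6.png',cv2.resize(im[:330],None,fx=1.42,fy=1.42,interpolation=cv2.INTER_CUBIC))
E
```

```text
7.65 {'tool_pos': [587.8, 18.2, 57.9], 'tcp_rot': [-3.142, 0.002, 3.017], 'contact_force': [-0.5, 0.4, 0.2], 'grip_width': 0.4}
s 102.59260657694219 lat 1.7321036724091705
```

View pics/w6.png

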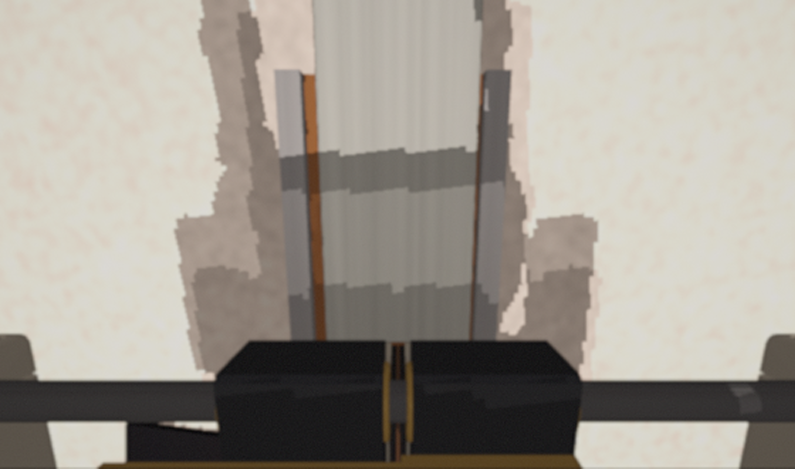

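The near edge (rail ends) shows at crop v≈71, u 276–510, and the plate now protrudes beyond it. One more calculation, then the last 18 mm.

```bash
python3 - <<'E'
from h import *
w=dict(np.load('w6.npz')); f=1.42; a=np.radians(-7.2); dx=np.array([np.cos(a),np.sin(a)]); N=np.array([485.8,29.3])
for u,v in [(276,70.5),(302,71.5),(484,71),(510,70.5)]:
    q=world(w,u/f,v/f,51)[:2]; print(q,(q-N)@dx,(q-N)@[-dx[1],dx[0]])
for n in ['scene','side']:
    im,d,p=snap(n); np.savez(n+'6.npz',im=im,d=d,**p)
    W=cloud(d.astype(float),p); P=W[(W[...,2]>44)&(W[...,2]<57)]; s=(P[:,:2]-N)@dx; l=(P[:,:2]-N)@[-dx[1],dx[0]]
    q=s[(abs(l)<22)&(s>-80)&(s<60)]; print(n,len(q),np.percentile(q,[0.5,2,5]) if len(q) else '')
E
```

```text
[482.23899417  -7.25940938] 1.0491827594122358 -36.717439897199725
[483.54250872   0.73481556] 1.3404766419330407 -28.622878114103923
[490.56492318  57.08445931] 1.2450342096691904 28.16257378284183
[491.44581106  65.1390148 ] 1.109472541790109 36.26402122233635
scene 173 [-25.93254632 -23.99707755 -22.84261562]
side 232 [-28.72137795 -28.19736601 -26.21625883]
```

Emit:
{"method": "step_arm", "body": {"deltas": [[0,0.01,-0.001,0,0],[0,0.01,0,0,0],[0,0.01,0,0,0],[0,0.006,0,0,0],[0,0,0,0,0]]}}

```text
time: 8.3
tool_pos: [569.0, 20.2, 56.5]
tcp_rot: [-3.142, -0.001, 3.017]
contact_force: [0.2, 0.4, -0.0]
grip_width: 0.0
finger_force: 0.0
```

Emit:
{"method": "step_arm", "body": {"deltas": [[0,-0.03,0,0,0],[0,0,0,-0.07,0],[0.5,0,0,-0.08,0],[1,0.06,0,-0.02,0],[1,0.09,0,0,0],[1,0.09,0,0,0],[1,0.032,0.003,0,0],[1,0,0,0,0]]}}

```text
time: 9.1
tool_pos: [447.6, 37.1, 141.8]
tcp_rot: [-3.142, -0.001, 3.017]
contact_force: [0.8, -0.2, -0.0]
grip_width: 43.9
finger_force: 0.0
```

```bash
python3 - <<'E'
from h import *
a=np.radians(-7.2); dx=np.array([np.cos(a),np.sin(a)]); N=np.array([485.8,29.3])
o=st(); p0=o['tool_pos'][:2]; print('s',(p0-N)@dx,'lat',(p0-N)@[-dx[1],dx[0]])
for n in ['scene','side']:
    im,d,p=snap(n); np.savez(n+'7.npz',im=im,d=d,**p)
    W=cloud(d.astype(float),p); P=W[(W[...,2]>44)&(W[...,2]<57)]; s=(P[:,:2]-N)@dx; l=(P[:,:2]-N)@[-dx[1],dx[0]]
    q=s[(abs(l)<24)&(s>-90)&(s<60)]; print(n,len(q),np.percentile(q,[0.5,2,5]) if len(q) else '')
cv2.imwrite('pics/s7.png',np.clip(cv2.resize(np.load('side7.npz')['im'][170:300,230:380],None,fx=4.5,fy=4.5,interpolation=cv2.INTER_CUBIC)*1.4,0,255).astype(np.uint8))
E
```

```text
9.1 {'tool_pos': [447.6, 37.1, 141.8], 'tcp_rot': [-3.142, -0.001, 3.017], 'contact_force': [0.8, -0.2, -0.0], 'grip_width': 43.9}
s -38.85619572792126 lat 2.9751049119528687
scene 562 [-43.04550031 -41.7173366  -38.47771252]
side 303 [-47.43872279 -46.52508028 -43.95760317]
```

View pics/s7.png

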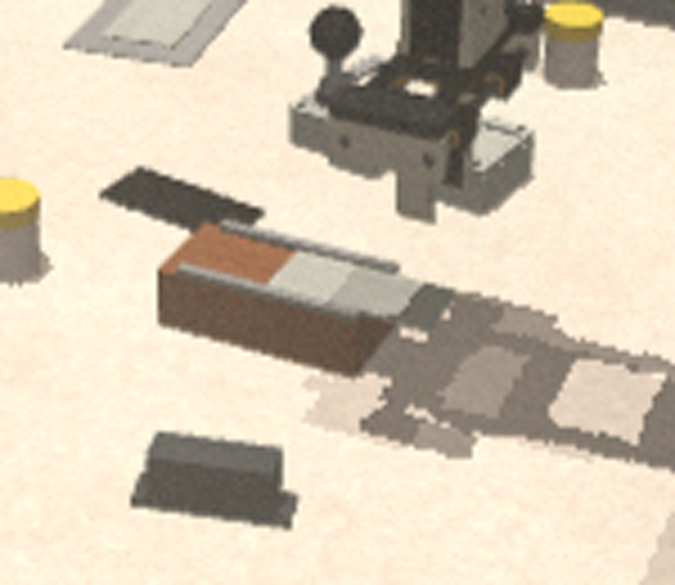

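Side crop: the plate protrudes past the near edge at about (400–445,290), straight and level. The depth hang is about 46 mm. Now grip that end.

Emit:
{"method": "step_arm", "body": {"deltas": [[1,-0.03,-0.0026,0,0],[1,0,0,0,0],[1,0,0,0,0],[1,0,0,0,0],[1,0,0,0,0],[1,0,0,0.05,0],[1,0,0,0.05,0],[1,0,0,0,0]]}}

```text
time: 10.0
tool_pos: [462.3, 33.7, 89.3]
tcp_rot: [-3.141, -0.006, 3.017]
contact_force: [-0.8, 1.0, -0.1]
grip_width: 91.9
finger_force: 0.0
```

Emit:
{"method": "step_arm", "body": {"deltas": [[1,0,0,0.05,0],[1,0,0,0.0496,0],[1,0,0,0,0],[0.45,0,0,0,0],[0.45,0,0,0,0],[0.45,0,0,0,0],[0.45,0,0,0,0],[0.45,0,0,0,0]]}}

```text
time: 10.8
tool_pos: [464.7, 33.5, 42.3]
tcp_rot: [3.142, 0.001, 3.017]
contact_force: [0.5, 0.2, 0.4]
grip_width: 56.2
finger_force: 0.0
```

Emit:
{"method": "step_arm", "body": {"deltas": [[0.4,0,0,0,0],[0.3,0,0,0,0],[0.3,0,0,0,0]]}}

```text
time: 11.1
tool_pos: [464.6, 33.5, 41.9]
tcp_rot: [3.142, 0.0, 3.017]
contact_force: [-0.6, -0.2, 1.8]
grip_width: 51.2
finger_force: 30.0
```

Emit:
{"method": "step_arm", "body": {"deltas": [[0.3,0,0,-0.01,0],[0.3,0,0,-0.03,0],[0.3,0,0,-0.05,0],[0.3,0,0,-0.06,0],[0.3,0,0,-0.05,0],[0.3,0,0,0,0]]}}

```text
time: 11.7
tool_pos: [466.2, 33.4, 144.8]
tcp_rot: [3.141, 0.006, 3.017]
contact_force: [0.4, 0.1, -1.1]
grip_width: 51.1
finger_force: 30.0
```

Emit:
{"method": "step_arm", "body": {"deltas": [[0.3,-0.02,0.03,0,0],[0.3,-0.047,0.069,0,0],[0.3,-0.047,0.069,0,-0.03],[0.3,-0.047,0.069,0,-0.04],[0.3,-0.047,0.069,0,-0.04],[0.3,-0.047,0.069,0,-0.04],[0.3,-0.02,0.04,0,0],[0.3,0,0,0,0]]}}

```text
time: 12.5
tool_pos: [610.9, 235.7, 139.5]
tcp_rot: [3.141, -0.002, -3.028]
contact_force: [-1.1, -1.0, -1.9]
grip_width: 51.1
finger_force: 30.0
```

```bash
cat >> h.py <<'E'
def rect(W,lo,hi,cx,cy,r,vmax=420):
    z=W[...,2]; m=(z>lo)&(z<hi)&(np.hypot(W[...,0]-cx,W[...,1]-cy)<r); m[vmax:]=False
    k,L,s,_=cv2.connectedComponentsWithStats(m.astype(np.uint8)); i=1+np.argmax(s[1:,4]); P=W[L==i]
    return cv2.minAreaRect(P[:,:2].astype(np.float32)),P
E
python3 - <<'E'
from h import *
st(); im,d,p=snap('wrist'); np.savez('w8.npz',im=im,d=d,**p)
W=cloud(d.astype(float),p)
r,P=rect(W,33,46,538,222,70); print(r,len(P),np.median(P[:,2]))
for n in ['scene','side']:
    im,d,p=snap(n); np.savez(n+'8.npz',im=im,d=d,**p)
    q=cloud(d.astype(float),p); r,P=rect(q,30,46,538,222,60); print(n,r,len(P))
E
```

```text
12.5 {'tool_pos': [610.9, 235.7, 139.5], 'tcp_rot': [3.141, -0.002, -3.028], 'contact_force': [-1.1, -1.0, -1.9], 'grip_width': 51.1}
((535.1732177734375, 222.8730926513672), (79.0037841796875, 28.1099910736084), 6.123727798461914) 4140 40.60640994345941Traceback (most recent call last):
  File "<stdin>", line 7, in <module>
  File "h.py", line 19, in rect
    k,L,s,_=cv2.connectedComponentsWithStats(m.astype(np.uint8)); i=1+np.argmax(s[1:,4]); P=W[L==i]
                                                                      ~~~~~~~~~^^^^^^^^^
    return _wrapfunc(a, 'argmax', axis=axis, out=out, **kwds)
    return bound(*args, **kwds)
ValueError: attempt to get argmax of an empty sequence
```

```bash
cat >> h.py <<'E'
def held(tp,ang,n,zlo,zhi,a0=15,a1=120):
    """plate as seen held: ang = direction (deg) of plate from tcp"""
    im,d,p=snap(n); W=cloud(d.astype(float),p); P=W[(W[...,2]>zlo)&(W[...,2]<zhi)]
    e=np.array([np.cos(np.radians(ang)),np.sin(np.radians(ang))]); s=(P[:,:2]-tp[:2])@e; l=(P[:,:2]-tp[:2])@[-e[1],e[0]]
    k=(s>a0)&(s<a1)&(abs(l)<34); P,s,l=P[k],s[k],l[k]
    print(n,len(s)); 
    if len(s)<30: return
    c=np.linalg.lstsq(np.c_[s,l,np.ones(len(s))],P[:,2],rcond=None)[0]; r=P[:,2]-np.c_[s,l,np.ones(len(s))]@c
    print(' s pct',np.percentile(s,[1,50,98,99.5]).round(1),'l',np.percentile(l,[1,99]).round(1),'plane',c.round(3),'res',r.std().round(2), cv2.minAreaRect(P[:,:2].astype(np.float32)))
E
python3 - <<'E'
from h import *
o=st()
for n in ['scene','side']: held(o['tool_pos'],6.5,n,120,170)
E
```

```text
12.6 {'tool_pos': [610.2, 232.9, 140.0], 'tcp_rot': [-3.141, -0.003, -3.03], 'contact_force': [0.1, -1.1, -0.4], 'grip_width': 51.5}
scene 739
 s pct [15.4 57.1 96.3 97.3] l [-28.1  23.2] plane [-8.00000e-03  2.00000e-03  1.47257e+02] res 2.26 ((666.2744750976562, 239.16949462890625), (82.7449722290039, 65.57022857666016), 6.459644317626953)
side 159
 s pct [19.1 73.1 91.9 93.5] l [-27.   27.7] plane [-1.00000e-03 -1.50000e-02  1.48632e+02] res 1.86 ((673.6387329101562, 254.24774169921875), (46.364418029785156, 91.23760986328125), 61.15102767944336)
```

Emit:
{"method": "step_arm", "body": {"deltas": [[0.3,0.05,-0.0028,0,0.003],[0.3,0.07,0,0,0],[0.3,0.07,0,0,0],[0.3,0.033,0,0.02,0],[0.3,0,0,0.06,0],[0.3,0,0,0.05,0],[0.3,0,0,0.02,0],[0.3,0,0,0,0]]}}

```text
time: 13.5
tool_pos: [499.6, 218.7, 65.8]
tcp_rot: [-3.141, -0.003, -3.037]
contact_force: [-0.3, -0.0, 0.2]
grip_width: 51.0
finger_force: 30.0
```

Emit:
{"method": "step_arm", "body": {"deltas": [[0.3,0,0,0.03,0],[0.3,0,0,0.02,0],[0.3,0,0,0.003,0],[0.3,0,0,0,0],[0.3,0,0,0,0]]}}

```text
time: 14.0
tool_pos: [500.9, 219.8, 41.0]
tcp_rot: [3.141, 0.001, -3.036]
contact_force: [-0.0, 0.4, -0.3]
grip_width: 51.1
finger_force: 30.0
```

Emit:
{"method": "step_arm", "body": {"deltas": [[0.3,0,0,0.004,0],[0.3,0,0,0.003,0],[0.3,0,0,0,0],[0.3,0,0,0,0]]}}

```text
time: 14.4
tool_pos: [500.7, 219.8, 37.1]
tcp_rot: [3.141, 0.001, -3.036]
contact_force: [0.1, 0.1, 2.4]
grip_width: 51.2
finger_force: 30.0
```

Emit:
{"method": "step_arm", "body": {"deltas": [[0.3,0,0,0.001,0],[0.3,0,0,0,0],[0.65,0,0,0,0],[1,0,0,0,0],[1,0,0,0,0],[1,0,0,0,0],[1,0,0,-0.05,0],[1,0,0,-0.08,0]]}}

```text
time: 15.2
tool_pos: [498.7, 219.2, 99.6]
tcp_rot: [-3.141, -0.006, -3.036]
contact_force: [0.4, 0.7, -0.3]
grip_width: 90.9
finger_force: 0.0
```

Emit:
{"method": "step_arm", "body": {"deltas": [[1,-0.07,0,-0.05,0],[1,-0.09,0,0,0],[1,-0.09,0,0,0],[1,-0.02,0,0,0],[1,0,0,0,0]]}}

```text
time: 15.7
tool_pos: [635.7, 233.7, 125.1]
tcp_rot: [-3.141, -0.0, -3.036]
contact_force: [-0.4, -0.3, 0.6]
grip_width: 91.8
finger_force: 0.0
```

```bash
python3 - <<'E'
from h import *
o=st()
im,d,p=snap('wrist'); np.savez('w9.npz',im=im,d=d,**p); W=cloud(d.astype(float),p)
r,P=rect(W,38,52,535,223,85); print(r,len(P),np.percentile(P[:,2],[2,50,98]))
c=np.linalg.lstsq(np.c_[P[:,:2]-[535,223],np.ones(len(P))],P[:,2],rcond=None)[0]; print('plane',c)
E
```

```text
15.7 {'tool_pos': [635.7, 233.7, 125.1], 'tcp_rot': [-3.141, -0.0, -3.036], 'contact_force': [-0.4, -0.3, 0.6], 'grip_width': 91.8}
((541.6107177734375, 223.32518005371094), (104.78569030761719, 52.166385650634766), 5.86510705947876) 12882 [44.19795826 45.65612199 47.09884543]
plane [ 9.15434880e-04 -4.36353380e-04  4.56534265e+01]
```

Emit:
{"method": "step_arm", "body": {"deltas": [[1,0,0,-0.08,0],[1,0,0,-0.06,0],[1,0,0,0,0],[1,0,0,0,0]]}}

```text
time: 16.15
tool_pos: [633.8, 234.2, 197.1]
tcp_rot: [3.141, 0.001, -3.035]
contact_force: [-0.2, 0.1, -0.7]
grip_width: 92.0
finger_force: 0.0
```

```bash
python3 - <<'E'
from h import *
o=st()
im,d,p=snap('wrist'); np.savez('w10.npz',im=im,d=d,**p); W=cloud(d.astype(float),p)
r,P=rect(W,38,52,535,223,85); print(r,len(P))
z=W[...,2]; m=(z>38)&(z<52)&(np.hypot(W[...,0]-535,W[...,1]-223)<85); v,u=np.nonzero(m); print('rows',v.min(),v.max(),u.min(),u.max())
for n in ['scene','side']:
    im,d,p=snap(n); r,P=rect(cloud(d.astype(float),p),38,55,535,223,80); print(n,r,len(P))
E
```

```text
16.15 {'tool_pos': [633.8, 234.2, 197.1], 'tcp_rot': [3.141, 0.001, -3.035], 'contact_force': [-0.2, 0.1, -0.7], 'grip_width': 92.0}
((533.8042602539062, 222.42909240722656), (119.4957275390625, 52.0446662902832), 5.917857646942139) 8425
rows 16 159 249 310
scene ((567.4296264648438, 224.23255920410156), (63.294925689697266, 51.898284912109375), 6.376282691955566) 429
side ((533.3219604492188, 221.67550659179688), (121.17150115966797, 60.5515022277832), 3.784045696258545) 552
```

Emit:
{"method": "step_arm", "body": {"deltas": [[1,0.07,-0.0024,0,0.002],[1,0.08,0,0.02,0],[1,0.0514,0,0.05,0],[1,0,0,0.08,0],[1,0,0,0.05,0],[1,0,0,0,0],[1,0,0,0,0]]}}

```text
time: 17.0
tool_pos: [534.4, 222.3, 96.0]
tcp_rot: [-3.141, -0.001, -3.039]
contact_force: [0.8, 0.2, 0.2]
grip_width: 91.6
finger_force: 0.0
```

Emit:
{"method": "step_arm", "body": {"deltas": [[1,0,0,0.06,0],[1,0,0,0.05,0],[1,0,0,0.013,0],[1,0,0,0,0],[0.5,0,0,0,0],[0.5,0,0,0,0],[0.5,0,0,0,0],[0.5,0,0,0,0]]}}

```text
time: 17.8
tool_pos: [535.0, 222.5, 35.5]
tcp_rot: [3.141, 0.001, -3.039]
contact_force: [-0.6, -0.2, -0.4]
grip_width: 64.4
finger_force: 0.0
```

Emit:
{"method": "step_arm", "body": {"deltas": [[0.45,0,0,0,0],[0.4,0,0,0,0],[0.3,0,0,0,0],[0.3,0,0,0,0],[0.3,0,0,0,0]]}}

```text
time: 18.3
tool_pos: [534.7, 222.4, 35.0]
tcp_rot: [3.142, 0.0, -3.039]
contact_force: [-0.5, -0.1, 2.5]
grip_width: 51.5
finger_force: 30.0
```

Emit:
{"method": "step_arm", "body": {"deltas": [[0.3,0,0,-0.01,0],[0.3,0,0,-0.03,0],[0.3,0,0,-0.06,0],[0.3,0,0,-0.06,0.04],[0.3,0,0,-0.06,0.07],[0.3,0,0,-0.02,0.07],[0.3,0,0,0,0.0676],[0.3,0,0,0,0]]}}

```text
time: 19.1
tool_pos: [534.6, 222.3, 155.2]
tcp_rot: [3.141, 0.001, 2.855]
contact_force: [-0.2, 0.6, -0.2]
grip_width: 51.4
finger_force: 30.0
```

Emit:
{"method": "step_arm", "body": {"deltas": [[0.3,-0.011,-0.044,0,0],[0.3,-0.02,-0.08,0,0],[0.3,-0.023,-0.09,0,0],[0.3,-0.023,-0.09,0,0],[0.3,-0.023,-0.09,0,0],[0.3,-0.023,-0.09,0,0],[0.3,-0.023,-0.09,0,0],[0.3,-0.023,-0.09,0,0]]}}

```text
time: 19.9
tool_pos: [521.4, -121.8, 154.4]
tcp_rot: [3.141, -0.001, 2.859]
contact_force: [0.8, -0.5, -0.0]
grip_width: 51.6
finger_force: 30.0
```

Emit:
{"method": "step_arm", "body": {"deltas": [[0.3,-0.023,-0.09,0,0],[0.3,-0.018,-0.08,0,0],[0.3,-0.013,-0.05,0,0],[0.3,0,0,0,0],[0.3,0,0,0,0]]}}

```text
time: 20.4
tool_pos: [516.4, -233.2, 154.1]
tcp_rot: [3.141, -0.001, 2.856]
contact_force: [-0.5, 0.7, -0.3]
grip_width: 51.1
finger_force: 30.0
```

```bash
python3 - <<'E'
from h import *
a=np.radians(-16.4); e=np.array([np.cos(a),np.sin(a)]); n=np.array([-e[1],e[0]]); S=np.array([516.,-232.9])
for f in ['w1','w2','w3','w4','w5','scene0','scene6','side0']:
    w=dict(np.load(f+'.npz')); W=cloud(w['d'].astype(float),w); P=W[(W[...,2]>31)&(W[...,2]<44)]
    s=(P[:,:2]-S)@e; l=(P[:,:2]-S)@n; k=(abs(s)<125)&(abs(l)<45); s,l=s[k],l[k]
    if len(s)<50: continue
    g=s[(abs(l)>20)&(abs(l)<37)]; L=g[g<0]; R=g[g>0]
    pl=lambda x,q: np.percentile(x,q).round(1) if len(x)>20 else None
    print(f,len(s),'s ext',pl(s,[.3,99.7]),'gap',pl(L,[98,99.5]),pl(R,[.5,2]),'lat',pl(l[(s<-35)],[.5,99.5]),pl(l[s>35],[.5,99.5]))
E
```

```text
w1 10846 s ext [-69.2 110.4] gap [-28.  -27.9] [28.3 29.2] lat [-39.6  39.2] [-39.5  39.1]
w2 25534 s ext [-68.9 112.9] gap [-27.8 -27.6] [28.3 28.9] lat [-38.8  39.9] [-37.5  39.9]
w3 21403 s ext [-44.1  95.3] gap [-27.4 -27.3] [28.6 29.3] lat [-38.3  39.3] [-39.3  39. ]
w4 16275 s ext [-68.4 109.4] gap [-27.5 -27.3] [28.7 29.5] lat [-39.5  39.1] [-39.4  38.9]
w5 4166 s ext [-47.1 114.2] gap [-27.7 -27.6] [28.5 29.7] lat [15.6 41. ] [ 9.  40.8]
scene0 947 s ext [-64.7 120.2] gap [-21.9 -21.2] [33.  34.7] lat [-39.8  40.2] [-37.8  41.3]
scene6 1005 s ext [-64.9 120.2] gap [-22.3 -20.6] [33.  34.8] lat [-38.8  42. ] [-38.6  40.6]
side0 433 s ext [-72.3 111.9] gap [-27.  -20.6] [24.2 25.8] lat [-39.9  42.6] [-40.4  42. ]
```

Emit:
{"method": "step_arm", "body": {"deltas": [[0.3,-0.0015,0,0.04,0],[0.3,0,0,0.07,0],[0.3,0,0,0.07,0],[0.3,0,0,0.02,0],[0.3,0,0,0,0],[0.3,0,0,0,0]]}}

```text
time: 21.0
tool_pos: [518.5, -233.2, 56.0]
tcp_rot: [-3.141, 0.002, 2.857]
contact_force: [-0.0, 0.3, -0.4]
grip_width: 51.6
finger_force: 30.0
```

Emit:
{"method": "step_arm", "body": {"deltas": [[0.3,0.001,0,0.025,0],[0.3,0,0,0.012,0],[0.3,0,0,0.006,0],[0.3,0,0,0.003,0],[0.3,0,0,0,0],[0.3,0,0,0,0]]}}

```text
time: 21.6
tool_pos: [517.3, -233.4, 31.9]
tcp_rot: [-3.142, 0.0, 2.855]
contact_force: [0.4, 0.3, -0.5]
grip_width: 51.1
finger_force: 30.0
```

Emit:
{"method": "step_arm", "body": {"deltas": [[0.3,0,0,0.002,0],[0.3,0,0,0.002,0],[0.3,0,0,0,0],[0.3,0,0,0,0]]}}

```text
time: 22.0
tool_pos: [517.3, -233.3, 30.0]
tcp_rot: [-3.141, 0.001, 2.856]
contact_force: [-0.4, 0.2, 1.5]
grip_width: 51.2
finger_force: 30.0
```

Emit:
{"method": "step_arm", "body": {"deltas": [[0.3,0,0,0.001,0],[0.3,0,0,0,0],[0.65,0,0,0,0],[0.8,0,0,0,0],[0.8,0,0,0,0],[0.8,0,0,-0.04,0],[0.8,0,0,-0.08,0],[0.8,0,0,-0.08,0]]}}

```text
time: 22.8
tool_pos: [516.6, -232.9, 129.5]
tcp_rot: [3.141, -0.002, 2.856]
contact_force: [0.1, -0.2, -0.6]
grip_width: 73.5
finger_force: 0.0
```

Emit:
{"method": "step_arm", "body": {"deltas": [[0.9,-0.07,0,-0.06,0],[1,-0.09,0,0,0],[1,-0.022,0,0,0],[1,0,0,0,0],[1,0,0,0,0]]}}

```text
time: 23.3
tool_pos: [603.6, -258.5, 158.3]
tcp_rot: [3.141, -0.002, 2.856]
contact_force: [0.3, -1.4, 0.2]
grip_width: 91.7
finger_force: 0.0
```

```bash
python3 - <<'E'
from h import *
o=st(); print(o['joint_positions'].round(2))
im,d,p=snap('wrist'); np.savez('w11.npz',im=im,d=d,**p); W=cloud(d.astype(float),p)
z=W[...,2]; a=np.radians(-16.4); e=np.array([np.cos(a),np.sin(a)]); n=np.array([-e[1],e[0]]); S=np.array([516.6,-233.1])
s=(W[...,:2]-S)@e; l=(W[...,:2]-S)@n; m=(z>38)&(z<45)&(abs(s)<62)&(abs(l)<27)
c=np.linalg.lstsq(np.c_[s[m],l[m],np.ones(m.sum())],z[m],rcond=None)[0]; print('plate plane',c,m.sum(), (z[m]-np.c_[s[m],l[m],np.ones(m.sum())]@c).std())
for q in [(-64,-56),(-56,-40),(-20,20),(40,56),(56,64)]:
    k=(s>q[0])&(s<q[1])&(abs(l)<20); print(q,np.nanmedian(z[k]))
k=(abs(s)<24)&(z>36)&(z<46)&(abs(l)<40); print('lat ext',np.percentile(l[k],[.5,99.5]))
cv2.imwrite('pics/w11.png',cv2.resize(im[:330],None,fx=1.42,fy=1.42,interpolation=cv2.INTER_CUBIC))
E
```

```text
23.3 {'tool_pos': [603.6, -258.5, 158.3], 'tcp_rot': [3.141, -0.002, 2.856], 'contact_force': [0.3, -1.4, 0.2], 'grip_width': 91.7}
[-0.52  0.65  1.23 -0.    1.26 -1.81]
plate plane [8.87537037e-04 4.79909673e-04 4.06685198e+01] 10474 0.7174362293977508
(-64, -56) 39.11873176155112
(-56, -40) 40.620393471824364
(-20, 20) 40.65697155436055
(40, 56) 40.71546182389032
(56, 64) 230.57324500066625
lat ext [-26.60850026  24.70851083]
```

View pics/w11.png

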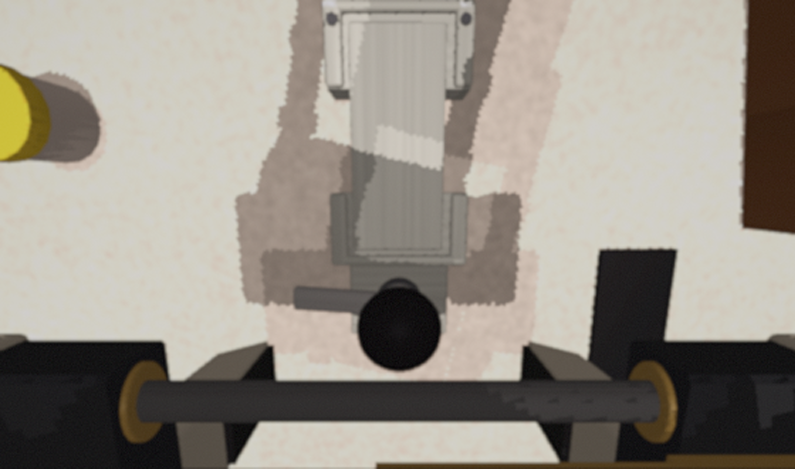

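The plate lies flat inside the rims. The latch bar still points to the box's -y side, with its tip at crop (297,298) and the ball at (399,325). Refining the ball centre from this view.

```bash
python3 - <<'E'
from h import *
for f,u,v in [('w11',399/1.42,325/1.42),('w1',365.2,146.6)]:
    w=dict(np.load(f+'.npz')); print(f,world(w,u,v,95).round(1))
    W=cloud(w['d'].astype(float),w); m=(W[...,2]>92)&(W[...,2]<120)&(np.hypot(W[...,0]-604.5,W[...,1]+259)<22); Q=W[m]
    s=np.linalg.lstsq(np.c_[2*Q,np.ones(len(Q))],(Q**2).sum(1),rcond=None)[0]; print('sphere',s[:3].round(1),len(Q))
E
```

```text
w11 [ 603.  -258.2   95. ]
sphere [ 604.5 -259.1   96.1] 2858
w1 [ 604.8 -258.7   95. ]
sphere [ 604.2 -259.    96.1] 2447
```

Emit:
{"method": "step_arm", "body": {"deltas": [[1,-0.003,0,0.05,0],[1,0,0,0.05,0],[1,0,0,0.036,0],[1,0,0,0,0],[1,0,0,0,0]]}}

```text
time: 23.85
tool_pos: [605.5, -259.3, 91.8]
tcp_rot: [3.142, -0.0, 2.855]
contact_force: [0.4, 0.2, -0.1]
grip_width: 91.6
finger_force: 0.0
```

Emit:
{"method": "step_arm", "body": {"deltas": [[0.6,0,0,0.0096,0],[0.5,0,0,0,0],[0.2,0,0,0,0],[0.2,0,0,0,0],[0.2,0,0,0,0],[0.2,0,0,0,0],[0.2,0,0,0,0],[0.2,0,0,0,0]]}}

```text
time: 24.65
tool_pos: [606.1, -258.6, 86.5]
tcp_rot: [3.141, 0.0, 2.856]
contact_force: [0.1, 4.0, 1.4]
grip_width: 40.5
finger_force: 30.0
```

Emit:
{"method": "step_arm", "body": {"deltas": [[0.2,0,0,0,0],[0.2,0,0,0,0],[0.2,0,0,0,0]]}}

```text
time: 24.95
tool_pos: [606.1, -258.7, 86.5]
tcp_rot: [3.141, 0.0, 2.856]
contact_force: [2.1, 5.7, 2.5]
grip_width: 40.7
finger_force: 30.0
```

Emit:
{"method": "step_arm", "body": {"deltas": [[0.2,0,0,0,0.05],[0.2,0,0,0,0.08],[0.2,0,0,0,0.085],[0.2,0,0,0,0.085],[0.2,0,0,0,0.085],[0.2,0,0,0,0.085],[0.2,0,0,0,0.085],[0.2,0,0,0,0.085]]}}

```text
time: 25.75
tool_pos: [605.3, -259.5, 86.5]
tcp_rot: [-3.14, -0.0, 1.845]
contact_force: [-2.0, 2.3, 1.9]
grip_width: 40.3
finger_force: 30.0
```

Emit:
{"method": "step_arm", "body": {"deltas": [[0.2,0,0,0,0.085],[0.2,0,0,0,0.085],[0.2,0,0,0,0.075],[0.2,0,0,0,0.05],[0.2,0,0,0,0.025],[0.2,0,0,0,0],[0.2,0,0,0,0]]}}

```text
time: 26.45
tool_pos: [604.6, -259.6, 86.5]
tcp_rot: [-3.139, 0.001, 1.348]
contact_force: [-3.7, 2.0, 3.4]
grip_width: 40.8
finger_force: 30.0
```

```bash
cat >> h.py <<'E'
def bar():
    im,d,p=snap('wrist'); W=cloud(d.astype(float),p); z=W[...,2]; C=np.array([604.5,-259.]); D=W[...,:2]-C; r=np.hypot(D[...,0],D[...,1]); a=(np.degrees(np.arctan2(D[...,1],D[...,0]))%360-163.6)
    m=(z>46)&(z<57)&(r<70)&(r>26)&(a>-40)&(a<120); k,L,s,_=cv2.connectedComponentsWithStats(m.astype(np.uint8)); i=1+np.argmax(s[1:,4]); Q=W[L==i]
    R=cv2.minAreaRect(Q[:,:2].astype(np.float32)); v=cv2.fitLine(Q[:,:2].astype(np.float32),cv2.DIST_L2,0,.01,.01).ravel()
    print('bar',len(Q),R,'line ang',np.degrees(np.arctan2(v[1],v[0]))%180-163.6,'ctr ang',np.median(a[L==i]),'z',np.median(Q[:,2])); return im
E
python3 - <<'E'
from h import *
o=st(); print(o['moment']); bar()
E
```

```text
26.45 {'tool_pos': [604.6, -259.6, 86.5], 'tcp_rot': [-3.139, 0.001, 1.348], 'contact_force': [-3.7, 2.0, 3.4], 'grip_width': 40.8}
[0.31203034 0.60032785 0.29659781]
bar 1087 ((562.8611450195312, -246.2574462890625), (14.254021644592285, 36.72170639038086), 74.20435333251953) line ang 0.037261963 ctr ang -3.7328614487884977 z 51.45989718967729
```

Emit:
{"method": "step_arm", "body": {"deltas": [[0.2,0,0,0,0.02],[0.2,0,0,0,0],[0.7,0,0,0,0],[0.7,0,0,0,0],[0.7,0,0,0,0],[0.7,0,0,0,0],[0.7,0,0,-0.05,0],[0.7,0,0,-0.07,0]]}}

```text
time: 27.3
tool_pos: [604.8, -258.7, 144.8]
tcp_rot: [-3.137, -0.001, 1.316]
contact_force: [0.2, 0.1, -0.5]
grip_width: 64.2
finger_force: 0.0
```

Emit:
{"method": "step_arm", "body": {"deltas": [[0.7,-0.05,0,-0.05,0],[0.7,-0.05,0,-0.03,0],[0.7,0,0,0,0],[0.7,0,0,0,0]]}}

```text
time: 27.7
tool_pos: [593.1, -307.9, 186.3]
tcp_rot: [3.141, -0.0, 1.315]
contact_force: [0.6, 0.6, -0.8]
grip_width: 64.3
finger_force: 0.0
```

```bash
python3 - <<'E'
from h import *
o=st(); bar()
im,d,p=snap('wrist'); W=cloud(d.astype(float),p)
z=W[...,2]; a=np.radians(-16.4); e=np.array([np.cos(a),np.sin(a)]); n=np.array([-e[1],e[0]]); S=np.array([516.6,-233.1])
s=(W[...,:2]-S)@e; l=(W[...,:2]-S)@n; m=(z>37)&(z<44)&(abs(s)<25)
print('plate z',np.median(z[m]),'lat',np.percentile(l[m],[1,99]),m.sum())
m=(z>37)&(z<45)&(abs(s)<62)&(abs(l)<26); c=np.linalg.lstsq(np.c_[s[m],l[m],np.ones(m.sum())],z[m],rcond=None)[0]; print('plane',c)
E
```

```text
27.7 {'tool_pos': [593.1, -307.9, 186.3], 'tcp_rot': [3.141, -0.0, 1.315], 'contact_force': [0.6, 0.6, -0.8], 'grip_width': 64.3}
bar 673 ((562.848876953125, -246.71084594726562), (14.063516616821289, 36.492191314697266), 73.62068939208984) line ang 0.38235474 ctr ang -0.31420417578357274 z 51.47709096074888
plate z 40.65925516888461 lat [-26.14822052  24.78257757] 3231
plane [ 3.84811933e-04 -5.32803537e-04  4.06351578e+01]
```

The bar is within half a degree of straight, the plate is flat in its seat, and the robot is clear. Handing in.

```bash
python3 -c "
from h import *
print(bot.close_job())"
```

```text
the job is handed in; nothing more can be done
None
```

I handed the job in at about 28 s of the 72 s: the plate lies flat in its seat and the latch bar points straight along it (within about half a degree), done in the order asked, with the jars left alone and the robot touching nothing.

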